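# Balance a glass mobile on the knife edge and set its hanger

## Task

The bar of the glass mobile lies across the knife edge of the balancing stand, heavy end down. Slide it gently along the edge, without lifting it off or pressing it into the edge, until it balances level by itself with your hand away; then lower the small brass hanger gently astride the bar right over the edge, to mark the point where it will hang, and let go. Leave the glass discs and the other things on the table alone.

Things in the scene. Friction and masses are not known exactly. Their poses are not given: they have to be found in the camera images.
- stand: Balancing stand fixed on the cutting mat (mat top at z = 0.003): wooden base 160 x 100 x 14 mm, steel column, crossbar along its x axis, and on top a steel knife edge. Two rubber stop pads at x = +62 and -62 mm, 10 mm lower than the edge, catch the bar when it tips (at about 0.16 rad). Origin: centre of the underside; z up. Yaw varies.
- edge (a point): Middle of the top of the knife edge, 150 mm above the stand's origin (z = 0.153). Axes as the stand's: x across the edge (the way the bar lies and slides), y along the edge, which is 44 mm long and rounded to 2 mm radius. The wood drags on it a little, so a swing of the bar dies out in about 2 s.
- bar: Loose wooden bar, 400 mm long (x), 20 wide (y), 14 high (z), two glass discs fixed below; 0.22 kg in all. Origin: underside at mid-length; x points to the big disc. Lies across the edge, big end down on a stop pad. Disc weights vary, so the balance point lies unseen 25 to 55 mm from mid-length towards the big disc. Near balance it settles by itself, tipped up to 0.03 rad per mm off.
- heavy_end (a point): Centre of the bar's end at the big disc, on its underside (bar x = +200 mm).
- light_end (a point): Centre of the bar's end at the small disc, on its underside (bar x = -200 mm).
- big_disc: Amber glass disc 70 mm in diameter, 10 mm thick, upright in the bar's plane, fixed under the bar at bar x = +172 mm. Origin where its eye meets the bar's underside; the disc's centre is 49 mm below. Fragile.
- small_disc: The same but 56 mm in diameter, 8 mm thick, at bar x = -172 mm, its centre 42 mm below its origin. Fragile.
- hanger: Loose small brass saddle with an eye, 39 mm high, 30 g, standing on its legs on the mat. Two legs, 14 mm long (x), 24 mm apart inside, 30 mm over all (y), go astride the bar. Bridge between the legs from 11 to 15 mm height; above it, up to 39 mm, a flat eye 20 mm (x) by 8 mm (y), to be gripped across y. Origin: centre, level with the leg ends; x along the slot, z up. Yaw varies.
- nippers: Bystander: wheeled glass nippers with red handles, 160 mm, lying flat. Origin near its pivot, on its underside.
- frit_jar: Bystander: small amber jar with white lid, 48 mm in diameter, 55 mm high. Origin: centre of its underside.
- glass_tray: Bystander: clear open box 110 x 150 x 45 mm with glass offcuts. Origin: centre of its underside.
- marker: Bystander: black marker pen, 105 mm, lying on the mat. Origin: near its middle, on its underside.
- hanger_seat (a point): Underside of the hanger's bridge, 11 mm above the hanger's origin: this comes to rest on the bar's top, so that the seated hanger's origin is 3 mm above the bar's underside.
There are look-alikes about, which are no part of the job. Of the things that look like the stand, take the one that is farthest to the robot's left at the start.

How it is judged (in metres and radians):
On the way:
1. the bar balances level on the edge by itself, nothing else touching it (angle between bar's own z axis and vertical below 0.07 rad and contact force between the fingers and bar below 0.02 N and distance between hanger and edge above 0.06 m and angular speed of bar below 0.1 rad/s), for 0.7 s.
At the end, for the whole second after the job is handed in: The bar rests on the edge within 0.07 rad of level, at rest, touched only by stand and hanger; the hanger sits astride it, bridge down on the bar (within 3 mm), within 5 mm of the edge measured along the bar and centred within 5 mm across it, released (angle between bar's own z axis and vertical below 0.07 rad and angular speed of bar below 0.1 rad/s and contact force between bar and stand above 0.5 N and contact force between hanger and bar above 0.05 N and x of hanger in the frame of edge between -0.005 and 0.005 m and z of hanger in the frame of bar between 0 and 0.006 m and y of hanger in the frame of bar between -0.005 and 0.005 m).
It fails at once if the bar is lifted more than 8 mm off the edge (height (world z) of each of heavy_end, light_end above 0.161 m).
It fails at once if the bar is pressed on the stand with more than 20 N (contact force between bar and stand above 20 N).
It fails at once if the bar falls off the edge (height (world z) of bar below 0.12 m).
It fails at once if a glass disc is touched with more than 2 N (contact force between the fingers and big_disc above 2 N or contact force between the fingers and small_disc above 2 N).
It fails at once if nippers, jar, tray or marker moved by more than 15 mm (distance of any of nippers, frit_jar, glass_tray, marker from where it was at the start of the episode above 0.015 m).
It also fails if it takes over 72 s, if anything falls off the work surface, if the arm or the gripper's body presses on something with over 40 N, if the wrist force passes 120 N, or if a joint passes its speed limit or range.

## Robot

A 6-joint arm with a two-finger parallel gripper is mounted at the origin on the work surface. World frame = base frame: x ahead of the robot, y to its left, z up, the work surface at z = 0. Lengths are in m, angles in degrees, forces in N, time in s.
With the tool pointing down it reaches from about 0.275 to 0.75 m from the base axis. Payload 10.2 kg.
Tool frame: the origin (TCP) lies at the very end of the fingers, on their centre line; the grasp point (between the pads) lies 19 mm behind it; z points along the fingers, y is the line along which they close (so a half turn about z gives the same grasp; the last joint's range is limited). The gripper opens to 88 mm and grips with 3 to 60 N. Pads are 18 mm wide; open, the fingers measure 123 mm over their backs; the gripper's body (75 mm by 187 mm) begins 45 mm behind the grasp point.
Start: joints at [50.741, 17.928, 85.812, -0, 76.261, -12.8], TCP at [0.234, 0.47, 0.239] pointing down, gripper open.
Joint ranges: [-168.41, 168.41], [-55.51, 124.54], [10.69, 146.95], [-70.63, 250.63], [1, 178], [-165.06, 165.06]. Speed limits (degrees/s): [136.94, 136.94, 172.46, 180, 180, 180].

## Interface

Orientations are given as a 3x3 rotation matrix whose columns are the frame's x, y, z axes.
In Python, from rig import get_state, camera, close_job gives the robot as it stands. The module is installed in compiled form; this text tells all that it offers.
- The arm moves only by the tool apply_moves, never from a script. Its argument "plan" is a list that holds one entry, the list of rows, each a list of 7 numbers: the shift along the world's x, y, z in mm, then the turn, a rotation vector about the world's x, y, z in degrees, then the opening, from 0 (shut) to 1 (fully open). A call has 1 to 5 rows; each row shifts and turns the commanded pose from where the row before left it; what a row does not reach is not made up. A row lasts 1/8 s, in which the tool goes at most 62.5 mm and 10.7 degrees, less where a joint would pass 70% of its speed; a pose out of reach is approached as far as the arm can. A call with a gripper value outside its range is refused whole. The fingers move at their own pace and stop on an object; the grip force is fixed at half the most. Time passes only in rows, so rows that do not move let the fingers close. It gives the time, the measured TCP pose, the force, the opening and the grip force at its end, in the units of the state.
- get_state(): the state, without advancing time (a new reading comes with each control period).
- camera(name): name is "side" or "top"; returns a dict with "frame" (420x560x3 uint8, red, green, blue), "z_map" (420x560 float32, m along the optical axis (not along the pixel's ray), 0 where there is no reading), "fovy" (degrees; the focal length in pixels is half the picture's height over the tangent of half this angle, whatever the lens; pixels are square), "cx", "cy" (the principal point, pixels), "eye" and "orientation" of the camera in the world. Camera axes: x right, y down, z forward; pixel columns grow to the right and rows downward; lengths in m; the calibration is good to about 2 mm. A picture is of the moment at which its call begins.
- close_job(): hands the job in; it is judged then, once.
The state is a dict: "time": time; "joint_pos": joint angles; "joint_vel": joint speeds; "joint_efforts": joint torques, N m; "tcp_pos": TCP position; "tool_rot": TCP orientation; "wrist_force": force on the tool from outside, world axes, zero at the start; "wrist_torque": the same for the moment, N m; "opening": finger opening in m; "grip_force": force on a finger pad.
Only numpy, scipy, OpenCV 4.12 (cv2) and the standard library are available. Lean on these libraries where they do the work, as an engineer would, in place of code of your own. Each camera call takes 0.05 s, during which the arm holds its last target. There are 200 camera calls.

## Working session

There is one attempt and no reset: what is moved stays moved. The work goes in short steps, Python scripts to look and compute and a tool call to move; the robot and the scene stay as the last step left them, time stands still between calls to the robot, and variables do not carry over. Pictures are saved under pics/ and viewed, at most 10 in all, crops included, and the job is handed in when it is done.

Besides the shell and the picture viewer there is one more tool, called as name(argument=value, ...) on one line, values as JSON. apply_moves: Moves the arm, as the interface text tells. Its arguments: {"type":"object","properties":{"plan":{"type":"array"}},"required":["plan"]}

```bash
mkdir -p pics; cat > h.py <<'E'
import numpy as np, cv2
from rig import get_state, camera, close_job
def K(c):
    h=c["frame"].shape[0]; return h/2/np.tan(np.radians(c["fovy"])/2)
def ray(c,u,v):
    f=K(c); d=np.array([(u-c["cx"])/f,(v-c["cy"])/f,1.0]); return np.array(c["eye"]),np.array(c["orientation"])@d
def onz(c,u,v,z):
    e,d=ray(c,u,v); return e+d*(z-e[2])/d[2]
def cloud(c):
    z=c["z_map"];f=K(c);v,u=np.mgrid[:z.shape[0],:z.shape[1]]
    P=np.stack([(u-c["cx"])/f*z,(v-c["cy"])/f*z,z],-1)
    return P@np.array(c["orientation"]).T+np.array(c["eye"])
def proj(c,p):
    q=np.array(c["orientation"]).T@(np.array(p)-c["eye"]);f=K(c);return q[0]/q[2]*f+c["cx"],q[1]/q[2]*f+c["cy"]
def save(c,n): cv2.imwrite("pics/"+n,c["frame"][:,:,::-1])
E
python3 - <<'E'
from h import *
for n in("side","top"):
    c=camera(n);save(c,n+"0.png");print(n,c["eye"],np.round(c["orientation"],3).tolist(),c["fovy"],c["cx"],c["cy"])
s=get_state();print({k:np.round(v,3).tolist() for k,v in s.items()})
E
```

```text
side [ 0.13825298 -1.06495506  1.02277105] [[0.958, -0.188, 0.216], [-0.286, -0.596, 0.75], [-0.013, -0.78, -0.625]] 43.83701760584951 273.0828798150326 211.0634626165364
top [0.31517927 0.03076586 1.2608322 ] [[0.013, -0.99, 0.138], [-1.0, -0.016, -0.023], [0.025, -0.138, -0.99]] 51.11226897562584 276.7667285900922 202.6178650538486
{'time': 0.1, 'joint_pos': [50.743, 17.955, 85.847, -0.0, 76.262, -12.801], 'joint_vel': [0.039, -0.125, -0.079, 0.009, -0.134, 0.005], 'joint_efforts': [0.003, -40.282, -25.265, 0.07, 0.034, -0.0], 'tcp_pos': [0.234, 0.47, 0.238], 'tool_rot': [[-0.895, 0.446, -0.001], [0.446, 0.895, -0.001], [0.0, -0.001, -1.0]], 'wrist_force': [-0.94, 0.851, -0.404], 'wrist_torque': [0.022, 0.022, 0.047], 'grip_force': 0.0, 'opening': 0.088}
```

View pics/side0.png

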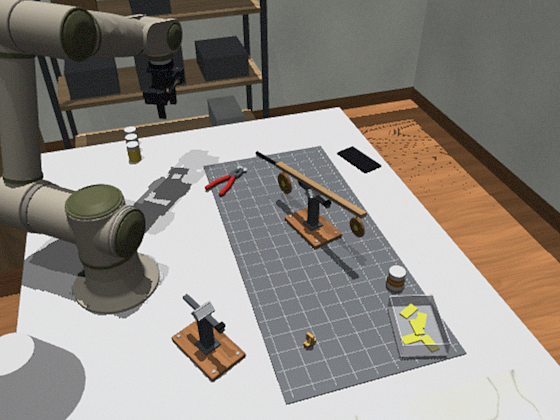

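View pics/top0.png

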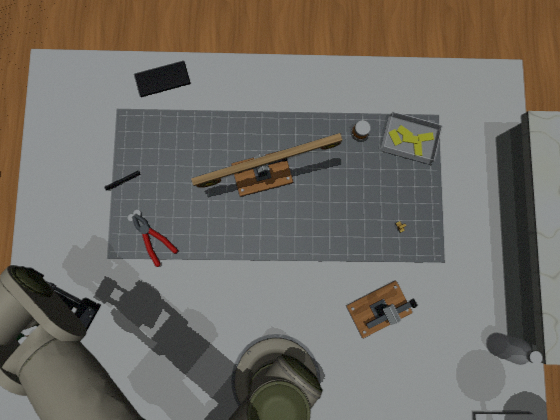

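Two stands are in view. One is at top px (264,175), side px (313,225), left on the mat and carrying the bar. The look-alike is at top px (382,308), side px (208,345), farther right and off the mat. The first fits, and I'll confirm it in a crop. The hanger is at top px (400,227), side px (309,341).

```bash
python3 - <<'E'
from h import *
s=camera("side");t=camera("top")
a=cv2.resize(s["frame"][140:270,240:400],None,fx=4.6,fy=4.6,interpolation=cv2.INTER_CUBIC)[:, :560]
a=cv2.resize(s["frame"][140:270,240:400],(560,455),interpolation=cv2.INTER_CUBIC)
b=cv2.resize(s["frame"][325:355,292:327],(240,205),interpolation=cv2.INTER_CUBIC)
d=cv2.resize(t["frame"][212:242,383:418],(240,205),interpolation=cv2.INTER_CUBIC)
im=np.zeros((455,800,3),np.uint8);im[:,:560]=a;im[:205,560:]=b;im[210:415,560:]=d
cv2.imwrite("pics/crop.png",im[:,:,::-1])
for n,c in(("top",t),("side",s)):
    P=cloud(c); X,Y,Z=P[...,0],P[...,1],P[...,2]
    hsv=cv2.cvtColor(c["frame"],cv2.COLOR_RGB2HSV)
    m=(Z>.10)&(Z<.25)&(X>.35)&(X<.75)&(Y>-.25)&(Y<.35)&(hsv[...,1]>60)
    k,l,st,_=cv2.connectedComponentsWithStats(m.astype(np.uint8)); i=1+np.argmax(st[1:,4]); m=l==i
    Q=P[m]; mu=Q.mean(0); ax=np.linalg.svd(Q-mu,full_matrices=False)[2][0]; ax*=np.sign(ax[1]); q=(Q-mu)@ax
    print(n,"bar",len(Q),mu.round(4),ax.round(4),q.min().round(4),q.max().round(4),(mu+ax*q.min()).round(4),(mu+ax*q.max()).round(4))
    h=(Z>.006)&(Z<.06)&(X>.25)&(X<.6)&(Y<-.15)&(Y>-.4)&(hsv[...,1]>100)&(hsv[...,0]>10)&(hsv[...,0]<35)
    k,l,st,ce=cv2.connectedComponentsWithStats(h.astype(np.uint8))
    for i in range(1,k):
        if st[i,4]>8:
            Q=P[l==i];print(" brass",st[i],ce[i].round(1),Q.mean(0).round(4),Q.min(0).round(3),Q.max(0).round(3))
    if n=="top":
        e=(Z>.125)&(Z<.165)&(hsv[...,1]<60)&(X>.4)&(X<.7)&(abs(Y-.05)<.15); print("steel",e.sum(),P[e].mean(0).round(4) if e.any() else "")
E
```

```text
top bar 1381 [0.5802 0.0289 0.1662] [-0.2763  0.951  -0.1389] -0.1913 0.2081 [ 0.633  -0.153   0.1928] [0.5227 0.2269 0.1373]
 brass [396 221  10  11  60] [400.3 226. ] [ 0.4263 -0.3486  0.0275] [ 0.413 -0.359  0.013] [ 0.442 -0.339  0.044]
 brass [380 281  20   8  78] [390.8 285.6] [ 0.2591 -0.3215  0.0142] [ 0.252 -0.344  0.009] [ 0.272 -0.289  0.021]
steel 138 [0.5709 0.0515 0.1431]
side bar 805 [0.5815 0.0223 0.1661] [-0.2711  0.9449 -0.1835] -0.1901 0.2152 [ 0.6331 -0.1573  0.201 ] [0.5232 0.2256 0.1266]
 brass [304 332  12  17 108] [309.1 340. ] [ 0.4245 -0.3548  0.0258] [ 0.412 -0.364  0.007] [ 0.442 -0.343  0.045]
 brass [231 341  14  21 113] [237.7 352.1] [ 0.2588 -0.3289  0.013 ] [ 0.25  -0.351  0.007] [ 0.272 -0.293  0.019]
```

View pics/crop.png

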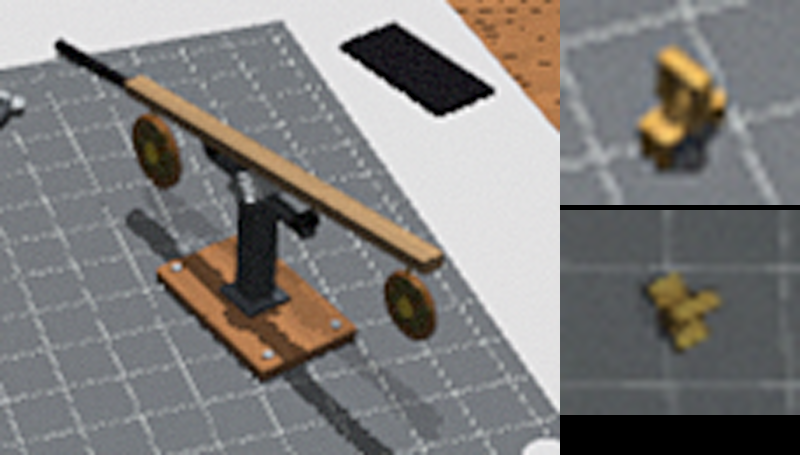

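The left stand carries the bar, with its big amber disc at the far-left, lower end. The hanger's eye sits at top px (398,227), its bridge running across it. Next I'll measure the stand base, the bar axis and the hanger's yaw.

```bash
cat > m.py <<'E'
from h import *
def barfit(c,zlo=.11):
    P=cloud(c);Z=P[...,2];hsv=cv2.cvtColor(c["frame"],cv2.COLOR_RGB2HSV)
    m=(Z>zlo)&(Z<.23)&(P[...,0]>.35)&(P[...,0]<.75)&(P[...,1]>-.3)&(P[...,1]<.35)&(hsv[...,1]>60)&(hsv[...,0]<25)
    k,l,st,_=cv2.connectedComponentsWithStats(m.astype(np.uint8),connectivity=8)
    Q=P[np.isin(l,[i for i in range(1,k) if st[i,4]>60])]
    for _ in range(4):   # z as linear function along bar; drop what lies below the top face
        d=np.linalg.svd((Q-Q.mean(0))[:,:2],full_matrices=False)[2][0]; d*=np.sign(d[1]); q=(Q-Q.mean(0))[:,:2]@d
        p=np.polyfit(q,Q[:,2],1); r=Q[:,2]-np.polyval(p,q); Q=Q[r>-max(.003,1.5*r.std())]
    return Q,d,p[0]
E
python3 - <<'E'
from m import *
t=camera("top");s=camera("side")
B=[]
for c in(t,s):
    P=cloud(c);Z=P[...,2];hsv=cv2.cvtColor(c["frame"],cv2.COLOR_RGB2HSV)
    Q,d,sl=barfit(c);mu=Q.mean(0);q=(Q-mu)[:,:2]@d
    e=[mu+np.r_[d,sl]*v for v in np.percentile(q,[.3,99.7])]
    print("bar",len(Q),"dir",d.round(4),"slope",sl.round(4),"ends",np.round(e,4).tolist(),"mid",np.mean(e,0).round(4),"len",np.ptp(q)*np.hypot(1,sl))
    m=(abs(Z-.016)<.006)&(hsv[...,1]>70)&(hsv[...,0]<20)&(P[...,0]>.45)&(P[...,0]<.7)&(abs(P[...,1]-.05)<.15)
    k,l,st,_=cv2.connectedComponentsWithStats(m.astype(np.uint8));
    b=P[np.isin(l,[i for i in range(1,k) if st[i,4]>25])];B.append(b)
    print("base",len(b),b.mean(0).round(4),cv2.minAreaRect((b[:,:2]*1000).astype(np.float32)))
    g=(Z>.006)&(Z<.06)&(P[...,0]>.39)&(P[...,0]<.47)&(P[...,1]>-.39)&(P[...,1]<-.31)&(hsv[...,1]>90)
    H=P[g];
    for lo,hi in((.006,.02),(.02,.028),(.028,.034),(.034,.05)):
        h=H[(H[:,2]>lo)&(H[:,2]<hi)]
        if len(h)>4: print(" hang",lo,len(h),h.mean(0).round(4),[np.round(x,1) for x in cv2.minAreaRect((h[:,:2]*1000).astype(np.float32))])
    print((H[H[:,2]>.03]*1000).round(0).astype(int).tolist())
b=np.vstack(B);print("union",cv2.minAreaRect((b[:,:2]*1000).astype(np.float32)))
E
```

```text
bar 1075 dir [-0.2789  0.9603] slope -0.1613 ends [[0.633, -0.1499, 0.2007], [0.5243, 0.2243, 0.1378]] mid [0.5786 0.0372 0.1693] len 0.39744032038323657
base 1067 [0.5597 0.0452 0.017 ] ((576.4086303710938, 46.81692123413086), (99.49403381347656, 159.33860778808594), 15.61530876159668)
 hang 0.006 27 [ 0.4262 -0.3507  0.0168] [array([ 426.2, -350.6]), array([28.9, 13.8]), np.float64(22.3)]
 hang 0.02 9 [ 0.4278 -0.3451  0.0226] [array([ 426.3, -345.8]), array([26.8, 11.6]), np.float64(19.4)]
 hang 0.034 22 [ 0.4259 -0.3481  0.0423] [array([ 425.9, -348.5]), array([ 7.4, 17.8]), np.float64(26.9)]
[[431, -351, 37], [431, -352, 40], [431, -355, 41], [430, -356, 46], [428, -344, 39], [428, -346, 43], [428, -348, 44], [428, -352, 41], [428, -354, 43], [428, -357, 44], [425, -339, 38], [425, -340, 42], [425, -344, 40], [425, -345, 45], [425, -348, 46], [425, -351, 43], [425, -355, 40], [422, -341, 40], [422, -343, 44], [422, -345, 45], [422, -347, 47], [420, -341, 31], [420, -344, 31], [419, -344, 40]]
bar 593 dir [-0.2771  0.9608] slope -0.1594 ends [[0.6341, -0.1549, 0.1992], [0.525, 0.
[... 677 characters left out ...]
24, -347, 43], [426, -348, 42], [429, -348, 42], [421, -348, 41], [424, -348, 40], [425, -351, 43], [428, -349, 40], [430, -351, 41], [421, -349, 38], [422, -354, 44], [425, -351, 40], [427, -352, 41], [429, -354, 42], [431, -355, 41], [422, -346, 31], [424, -349, 34], [424, -355, 42], [426, -356, 41], [428, -357, 42], [431, -356, 40], [432, -358, 42], [426, -357, 39], [428, -358, 40], [429, -361, 43], [427, -360, 39], [429, -361, 39], [431, -362, 40], [435, -360, 36], [428, -359, 33], [429, -362, 36], [433, -359, 32], [434, -361, 33], [427, -360, 31], [427, -366, 39], [432, -362, 32]]
union ((578.7018432617188, 43.48048400878906), (103.88294219970703, 166.8001251220703), 15.741491317749023)
```

Edge ≈ (0.578, 0.045), and the edge currently sits about 11 mm from bar mid. So the bar must slide 14–44 mm toward its light end. I'll grip it about 30 mm to the light side of the edge.

apply_moves(plan=[[[35,-45,4,0,0,-9.5,1],[35,-45,4,0,0,-9.5,1],[35,-45,4,0,0,-9.5,1],[35,-45,4,0,0,-9.5,1],[35,-45,0,0,0,-9.4,1]]])

```text
time: 0.92
tcp_pos: [0.4099, 0.2434, 0.2551]
tool_rot: [[-0.273, 0.962, 0.001], [0.962, 0.273, 0.0], [0.0, 0.001, -1.0]]
wrist_force: [-0.1, 0.2, 0.2]
opening: 0.088
grip_force: 0.0
```

apply_moves(plan=[[[35,-45,0,0,0,0,1],[35,-45,0,0,0,0,1],[35,-45,0,0,0,0,1],[35,-45,0,0,0,0,1],[37,-49,0,0,0,0,1]]])

```text
time: 1.55
tcp_pos: [0.5868, 0.0145, 0.2548]
tool_rot: [[-0.278, 0.961, 0.0], [0.961, 0.278, 0.0], [0.0, 0.0, -1.0]]
wrist_force: [0.4, 0.7, 0.4]
opening: 0.0883
grip_force: 0.0
```

apply_moves(plan=[[[0,0,-40,0,0,0,1],[0,0,-40,0,0,0,1],[0,0,-24,0,0,0,0.6],[0,0,0,0,0,0,0.4],[0,0,0,0,0,0,0.35]]])

```text
time: 2.17
tcp_pos: [0.5865, 0.0159, 0.152]
tool_rot: [[-0.278, 0.961, 0.002], [0.961, 0.278, -0.0], [-0.001, 0.002, -1.0]]
wrist_force: [-0.4, -1.1, 0.4]
opening: 0.0603
grip_force: 0.0
```

```bash
python3 - <<'E'
from h import *
s=camera("side");t=camera("top")
a=cv2.resize(s["frame"][100:270,220:400],(424,400),interpolation=cv2.INTER_CUBIC)
b=cv2.resize(t["frame"][120:220,190:284],(376,400),interpolation=cv2.INTER_CUBIC)
cv2.imwrite("pics/g1.png",np.hstack([a,b])[:,:,::-1]); print(get_state()["opening"])
E
```

```text
0.05265529446497952
```

View pics/g1.png

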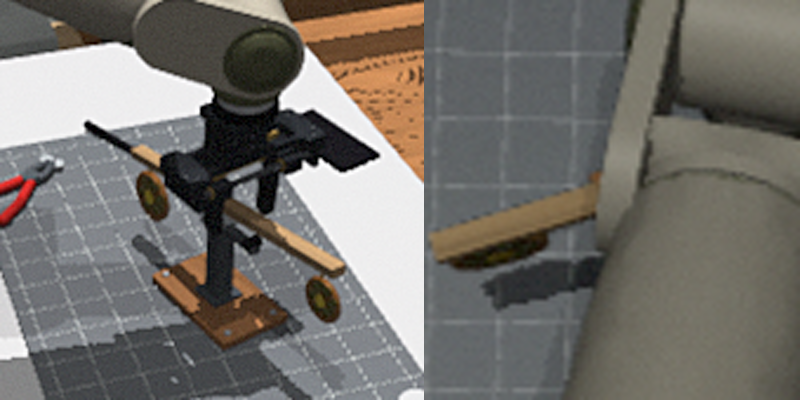

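The fingers straddle the bar just on the light side of the edge, at about px (230,205) in the left crop. The bar hasn't moved, so I'll close.

apply_moves(plan=[[[0,0,0,0,0,0,0.3],[0,0,0,0,0,0,0.28],[0,0,0,0,0,0,0.26],[0,0,0,0,0,0,0.2],[0,0,0,0,0,0,0.2]]])

```text
time: 2.9
tcp_pos: [0.5859, 0.016, 0.1507]
tool_rot: [[-0.278, 0.961, -0.0], [0.961, 0.278, -0.0], [0.0, -0.0, -1.0]]
wrist_force: [0.4, 0.2, 1.2]
opening: 0.0198
grip_force: 30.0
```

apply_moves(plan=[[[0,0,0.6,0,0,0,0.2],[1.4,-4.8,0.8,0,0,0,0.2],[1.4,-4.8,0.8,0,0,0,0.2],[1.4,-4.8,0.8,0,0,0,0.2],[0,0,0,0,0,0,0.2]]])

```text
time: 3.52
tcp_pos: [0.5903, 0.0011, 0.1538]
tool_rot: [[-0.277, 0.961, 0.0], [0.961, 0.277, -0.0], [-0.0, 0.0, -1.0]]
wrist_force: [-0.1, -0.0, -1.2]
opening: 0.0197
grip_force: 30.0
```

apply_moves(plan=[[[1.4,-4.8,0.8,0,0,0,0.2],[1.4,-4.8,0.8,0,0,0,0.2],[0,0,-0.4,0,0,0,0.25],[0,0,0,0,0,0,0.3],[0,0,0,0,0,0,0.4]]])

```text
time: 4.15
tcp_pos: [0.593, -0.0079, 0.155]
tool_rot: [[-0.278, 0.961, 0.0], [0.961, 0.278, -0.0], [-0.0, 0.0, -1.0]]
wrist_force: [0.7, 0.6, 1.0]
opening: 0.0339
grip_force: 0.0
```

```bash
cat > tilt.py <<'E'
from m import *
def tilt(n=8,skip=0,every=4):
    for i in range(n):
        c=camera("side")
        if i>=skip and i%every==0:
            Q,d,sl=barfit(c,.125); mu=Q.mean(0);q=(Q-mu)[:,:2]@d
            e=[mu+np.r_[d,sl]*v for v in np.percentile(q,[.3,99.7])]
            print(len(Q),"slope",sl.round(4),"dir",d.round(3),"ends",np.round(e,4).tolist(),"len",np.ptp(q).round(3))
    s=get_state();print(s["time"],s["opening"],np.round(s["wrist_force"],1))
E
python3 -c "
from tilt import *
tilt(17)"
```

```text
516 slope 0.0177 dir [-0.281  0.96 ] ends [[0.6446, -0.1862, 0.1622], [0.5326, 0.1969, 0.1693]] len 0.403
567 slope 0.0946 dir [-0.281  0.96 ] ends [[0.644, -0.1841, 0.1437], [0.5328, 0.1956, 0.1811]] len 0.399
585 slope 0.1053 dir [-0.279  0.96 ] ends [[0.6443, -0.1862, 0.1407], [0.5331, 0.196, 0.1827]] len 0.404
549 slope 0.0546 dir [-0.28  0.96] ends [[0.6439, -0.1851, 0.1532], [0.5329, 0.1954, 0.1748]] len 0.398
549 slope -0.0306 dir [-0.279  0.96 ] ends [[0.6435, -0.186, 0.1731], [0.5319, 0.1986, 0.1609]] len 0.403
5.0 0.03520065656365209 [ 0.7 -0.6 -0.9]
```

Lucky: it swings freely. Let it settle.

```bash
python3 -c "
from tilt import *
tilt(41,16,6)"
```

```text
501 slope -0.0192 dir [-0.28  0.96] ends [[0.6439, -0.1843, 0.171], [0.532, 0.1985, 0.1633]] len 0.402
560 slope 0.0533 dir [-0.279  0.96 ] ends [[0.6435, -0.1844, 0.1536], [0.5333, 0.1951, 0.1746]] len 0.403
525 slope 0.0317 dir [-0.279  0.96 ] ends [[0.6437, -0.1842, 0.1586], [0.5331, 0.1962, 0.1712]] len 0.4
490 slope -0.0407 dir [-0.28  0.96] ends [[0.6441, -0.1854, 0.1761], [0.5324, 0.1973, 0.1598]] len 0.4
7.05 0.03519440573045545 [0.6 0.5 0.7]
```

apply_moves(plan=[[[0,0,0,0,0,0,0.7],[0,0,0,0,0,0,0.7],[0,0,10,0,0,0,0.7],[0,0,40,0,0,0,0.7],[0,0,40,0,0,0,0.7]]])

```text
time: 7.68
tcp_pos: [0.5928, -0.008, 0.2468]
tool_rot: [[-0.278, 0.961, 0.0], [0.961, 0.278, -0.0], [-0.0, 0.0, -1.0]]
wrist_force: [1.1, 0.6, 0.5]
opening: 0.0617
grip_force: 0.0
```

```bash
python3 -c "
from tilt import *
tilt(31,12,3)"
```

```text
667 slope -0.0056 dir [-0.28  0.96] ends [[0.6444, -0.184, 0.1677], [0.5337, 0.1948, 0.1655]] len 0.401
661 slope -0.0149 dir [-0.281  0.96 ] ends [[0.6447, -0.1847, 0.1699], [0.5328, 0.1971, 0.1639]] len 0.399
649 slope -0.0254 dir [-0.28  0.96] ends [[0.644, -0.1834, 0.1724], [0.5334, 0.1967, 0.1624]] len 0.398
648 slope -0.0339 dir [-0.281  0.96 ] ends [[0.6441, -0.1834, 0.1744], [0.5332, 0.1955, 0.161]] len 0.397
646 slope -0.0401 dir [-0.282  0.959] ends [[0.645, -0.185, 0.1758], [0.5326, 0.1976, 0.1598]] len 0.401
631 slope -0.0386 dir [-0.28  0.96] ends [[0.6445, -0.1844, 0.1756], [0.5326, 0.1985, 0.1602]] len 0.404
637 slope -0.0409 dir [-0.28  0.96] ends [[0.6442, -0.1839, 0.1761], [0.5327, 0.1979, 0.1599]] len 0.401
9.225 0.061734244051348273 [0.1 0.2 0.6]
```

apply_moves(plan=[[[-24,-49,0,0,0,2.1,0.5],[-24,-49,0,0,0,2.1,0.4],[-24,-49,0,0,0,2.1,0.4],[-24,-49,0,0,0,2.1,0.4],[-24,-49,0,0,0,2.1,0.4]]])

```text
time: 9.85
tcp_pos: [0.472, -0.2544, 0.2451]
tool_rot: [[-0.45, 0.893, 0.0], [0.893, 0.45, -0.0], [-0.0, 0.0, -1.0]]
wrist_force: [0.7, -1.1, 0.4]
opening: 0.0351
grip_force: 0.0
```

```bash
python3 -c "
from tilt import *
tilt(5)"
```

```text
264 slope -0.0491 dir [-0.3    0.954] ends [[0.6456, -0.1847, 0.1759], [0.5375, 0.1587, 0.1582]] len 0.367
273 slope -0.0482 dir [-0.299  0.954] ends [[0.6449, -0.1829, 0.1758], [0.5341, 0.1703, 0.1579]] len 0.377
10.1 0.03506758783372404 [-0.1  0.2  0.4]
```

apply_moves(plan=[[[-23,-49,-20,0,0,0,0.4],[-23.6,-49.4,-40,0,0,0,0.4],[0,0,-50,0,0,0,0.4],[0,0,-30,0,0,0,0.4],[0,0,0,0,0,0,0.4]]])

```text
time: 10.72
tcp_pos: [0.4283, -0.3458, 0.1065]
tool_rot: [[-0.45, 0.893, -0.002], [0.893, 0.45, 0.003], [0.004, -0.001, -1.0]]
wrist_force: [0.3, -0.3, 0.7]
opening: 0.0352
grip_force: 0.0
```

```bash
python3 - <<'E'
from h import *
from tilt import tilt
tilt(1)
s=camera("side");t=camera("top")
u,v=map(int,proj(s,[.426,-.351,.03]))
a=cv2.resize(s["frame"][v-60:v+30,u-50:u+50],(400,360),interpolation=cv2.INTER_CUBIC)
u,v=map(int,proj(t,[.426,-.351,.03]))
b=cv2.resize(t["frame"][v-45:v+45,u-50:u+50],(400,360),interpolation=cv2.INTER_CUBIC)
cv2.imwrite("pics/h1.png",np.hstack([a,b])[:,:,::-1]); print(get_state()["tcp_pos"],get_state()["tool_rot"])
E
```

```text
211 slope -0.0248 dir [-0.212  0.977] ends [[0.6427, -0.1855, 0.175], [0.6101, -0.0354, 0.1711]] len 0.158
10.775 0.035159091545736446 [0.6 0.4 0.5]
[ 0.42922551 -0.34755783  0.10972039] [[-4.49445694e-01  8.93306044e-01  1.69692271e-03]
 [ 8.93303816e-01  4.49448521e-01 -2.07850912e-03]
 [-2.61942416e-03  5.81690557e-04 -9.99996400e-01]]
```

View pics/h1.png

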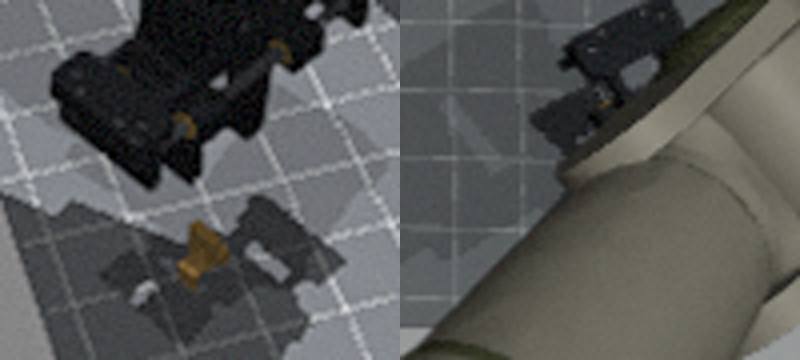

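The open fingers hang above the hanger (side px (200,255) in the crop). The bar is at rest at about -0.045 rad, so it is balanced. I'll check the settled pose before descending.

```bash
python3 - <<'E'
from h import *
S=[]
for i in range(6):
    camera("side");s=get_state();S.append(s["tcp_pos"])
print(np.round(S,4))
c=camera("side")
P=cloud(c);Z=P[...,2];hsv=cv2.cvtColor(c["frame"],cv2.COLOR_RGB2HSV)
g=(Z>.006)&(Z<.06)&(P[...,0]>.39)&(P[...,0]<.47)&(P[...,1]>-.39)&(P[...,1]<-.31)&(hsv[...,1]>90)&(hsv[...,2]>50);H=P[g]
for lo,hi in((.006,.02),(.034,.05)):
    h=H[(H[:,2]>lo)&(H[:,2]<hi)]
    print(lo,len(h),h.mean(0).round(4),cv2.minAreaRect((h[:,:2]*1000).astype(np.float32)))
# two-view rays: silhouette centres of the eye top at height .042 
E
```

```text
[[ 0.4291 -0.3477  0.1097]
 [ 0.4289 -0.3477  0.1096]
 [ 0.4288 -0.3477  0.1093]
 [ 0.4286 -0.3477  0.1091]
 [ 0.4285 -0.3477  0.1089]
 [ 0.4284 -0.3476  0.1086]]
0.006 45 [ 0.4214 -0.3554  0.0153] ((425.2691650390625, -349.7375793457031), (29.41576385498047, 20.58953285217285), 27.71849822998047)
0.034 30 [ 0.4272 -0.3546  0.0402] ((427.41796875, -353.98284912109375), (8.427332878112793, 19.82679557800293), 27.36065673828125)
```

apply_moves(plan=[[[-1,-3.7,-15,0,0,0,0.4],[0,0,-15,0,0,0,0.4],[0,0,-12,0,0,0,0.4],[0,0,0,0,0,0,0.4],[0,0,0,0,0,0,0.4]]])

```text
time: 11.85
tcp_pos: [0.4273, -0.3513, 0.0662]
tool_rot: [[-0.448, 0.894, 0.0], [0.894, 0.448, -0.0], [-0.0, 0.0, -1.0]]
wrist_force: [-0.9, -0.7, -0.5]
opening: 0.0354
grip_force: 0.0
```

```bash
python3 - <<'E'
from h import *
for i in range(5):
    c=camera("side");s=get_state();print(np.round(s["tcp_pos"],4),np.round(s["wrist_force"],1))
E
```

```text
[ 0.4274 -0.3514  0.0664] [ 0.1  0.  -0.6]
[ 0.4274 -0.3514  0.0665] [0.4 0.2 0.5]
[ 0.4273 -0.3514  0.0665] [ 0.5 -0.5  0.1]
[ 0.4273 -0.3514  0.0665] [ 0.6 -0.4  0. ]
[ 0.4273 -0.3513  0.0664] [-0.4 -1.1  0.3]
```

apply_moves(plan=[[[-0.8,0,-20,0,0,0,0.4],[0,0,-15,0,0,0,0.4],[0,0,-10,0,0,0,0.4],[0,0,0,0,0,0,0.3],[0,0,0,0,0,0,0.1]]])

```text
time: 12.72
tcp_pos: [0.4266, -0.3514, 0.0215]
tool_rot: [[-0.448, 0.894, 0.0], [0.894, 0.448, -0.001], [-0.001, 0.0, -1.0]]
wrist_force: [-0.5, -0.4, -0.8]
opening: 0.0188
grip_force: 0.0
```

apply_moves(plan=[[[0,0,0,0,0,0,0],[0,0,0,0,0,0,0],[0,0,0,0,0,0,0],[0,0,0,0,0,0,0],[0,0,0,0,0,0,0]]])

```text
time: 13.35
tcp_pos: [0.4266, -0.3515, 0.0215]
tool_rot: [[-0.448, 0.894, 0.001], [0.894, 0.448, -0.001], [-0.001, 0.0, -1.0]]
wrist_force: [-0.5, 0.8, 6.3]
opening: 0.0075
grip_force: 30.0
```

apply_moves(plan=[[[0,0,10,0,0,0,0],[0,0,40,0,0,0,0],[0,0,50,0,0,0,0],[0,0,50,0,0,-2,0],[0,0,50,0,0,-2,0]]])

```text
time: 13.98
tcp_pos: [0.4261, -0.3509, 0.2231]
tool_rot: [[-0.384, 0.923, -0.0], [0.923, 0.384, 0.0], [0.0, -0.0, -1.0]]
wrist_force: [0.7, -0.5, -0.8]
opening: 0.0077
grip_force: 30.0
```

```bash
python3 - <<'E'
from h import *
for i in range(8): t=camera("top")
s=camera("side");st=get_state();p=np.array(st["tcp_pos"]);print(p,st["opening"],np.round(st["tool_rot"],3).tolist())
u,v=map(int,proj(s,p));a=cv2.resize(s["frame"][v-35:v+35,u-45:u+45],(400,311),interpolation=cv2.INTER_CUBIC)
u,v=map(int,proj(s,[.58,.02,.15]));b=cv2.resize(s["frame"][v-60:v+60,u-77:u+77],(400,311),interpolation=cv2.INTER_CUBIC)
cv2.imwrite("pics/h2.png",np.hstack([a,b])[:,:,::-1])
from m import barfit
for n,c in(("s",s),("t",t)):
    Q,d,sl=barfit(c,.125);print(n,len(Q),d,sl,Q.mean(0))
    P=cloud(c);hsv=cv2.cvtColor(c["frame"],cv2.COLOR_RGB2HSV)
    g=(np.linalg.norm(P-p,axis=2)<.04)&(hsv[...,1]>100)&(hsv[...,0]>10);H=P[g]
    if len(H)>5: print("hanger",len(H),H.mean(0),H.min(0),H.max(0),cv2.minAreaRect(((H[:,:2]-p[:2])*1000).astype(np.float32)))
E
```

```text
[ 0.42610425 -0.35093269  0.21988104] 0.007692058939364157 [[-0.385, 0.923, -0.001], [0.923, 0.385, 0.002], [0.002, -0.001, -1.0]]
s 269 [-0.25783099  0.96619003] -0.03414682530511358 [ 0.62750514 -0.12624248  0.17328069]
hanger 120 [ 0.42487437 -0.35982564  0.23183746] [ 0.4079126  -0.36964279  0.2020849 ] [ 0.44661425 -0.34856056  0.25480307] ((0.7775259017944336, -4.472288131713867), (37.59819030761719, 19.41213035583496), 24.384002685546875)
t 1061 [-0.28288735  0.95915314] -0.04090801038191498 [0.5868939  0.01243246 0.16882094]
```

View pics/h2.png

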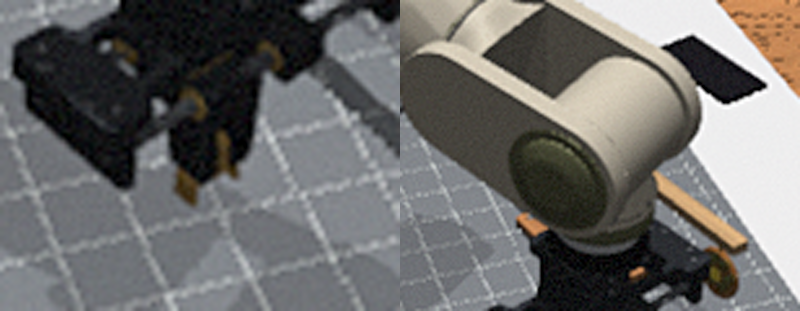

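The hanger hangs upright in the fingers, its legs at px (185,187) and (222,155) in the left crop. The bar sits at -0.041 rad in the top view. I'll carry the hanger above the edge.

apply_moves(plan=[[[10,30,30,0,0,-3,0],[19,49,0,0,0,-3.2,0],[19,49,0,0,0,0,0],[19,49,0,0,0,0,0],[19,49,0,0,0,0,0]]])

```text
time: 15.05
tcp_pos: [0.5126, -0.1236, 0.2505]
tool_rot: [[-0.283, 0.959, -0.001], [0.959, 0.283, 0.0], [0.001, -0.001, -1.0]]
wrist_force: [0.4, 0.1, 0.6]
opening: 0.0076
grip_force: 30.0
```

apply_moves(plan=[[[19,49,0,0,0,0,0],[19,49,0,0,0,0,0],[19,49,0,0,0,0,0],[9.3,21.1,-15,0,0,0,0],[0,0,0,0,0,0,0]]])

```text
time: 15.68
tcp_pos: [0.5783, 0.0441, 0.2342]
tool_rot: [[-0.285, 0.958, -0.004], [0.958, 0.285, 0.0], [0.001, -0.003, -1.0]]
wrist_force: [-0.6, -0.5, 0.1]
opening: 0.0077
grip_force: 30.0
```

```bash
python3 - <<'E'
from h import *
from m import barfit
for i in range(9): s=camera("side")
t=camera("top");st=get_state();p=np.array(st["tcp_pos"]);print(p,np.round(st["tool_rot"],3).tolist())
u,v=map(int,proj(s,[p[0],p[1],.19]));print(u,v);a=cv2.resize(s["frame"][v-45:v+45,u-50:u+50],(800,600)[:2] and (660,594),interpolation=cv2.INTER_CUBIC)
cv2.imwrite("pics/p1.png",a[:,:,::-1])
P=cloud(s);hsv=cv2.cvtColor(s["frame"],cv2.COLOR_RGB2HSV)
g=(np.linalg.norm(P[...,:2]-p[:2],axis=2)<.035)&(P[...,2]>p[2]-.03)&(P[...,2]<p[2]+.005)&(hsv[...,1]>90);H=P[g]
vv,uu=np.nonzero(g);print(np.c_[uu,vv,((H-p)*1000).round(0)].astype(int).tolist())
E
```

```text
[0.57867202 0.04248695 0.23626087] [[-0.282, 0.959, 0.0], [0.959, 0.282, -0.0], [-0.0, 0.0, -1.0]]
314 177
[[312, 164, -12, -4, 3], [317, 164, 2, -6, 2], [319, 164, 5, -11, 4], [320, 164, 8, -13, 5], [321, 164, 12, -10, 2], [312, 165, -10, 1, -4], [313, 165, -12, -11, 5], [315, 165, -6, -12, 4], [317, 165, -1, -13, 3], [318, 165, 4, -9, 0], [319, 165, 6, -11, 1], [320, 165, 11, -6, -3], [321, 165, 15, -3, -6], [311, 166, -14, -2, -4], [312, 166, -10, 1, -7], [313, 166, -11, -10, 0], [315, 166, -7, -15, 3], [319, 166, 8, -5, -7], [320, 166, 11, -6, -7], [321, 166, 15, -4, -9], [311, 167, -14, -3, -7], [312, 167, -12, -4, -7], [313, 167, -12, -13, -1], [314, 167, -8, -11, -3], [320, 167, 15, 5, -18], [321, 167, 15, -3, -13], [311, 168, -13, -1, -12], [312, 168, -11, -3, -10], [313, 168, -11, -9, -7], [311, 169, -14, -3, -13], [312, 169, -11, -4, -13], [313, 169, -10, -8, -11], [312, 170, -12, -5, -15], [313, 170, -11, -11, -12]]
```

View pics/p1.png

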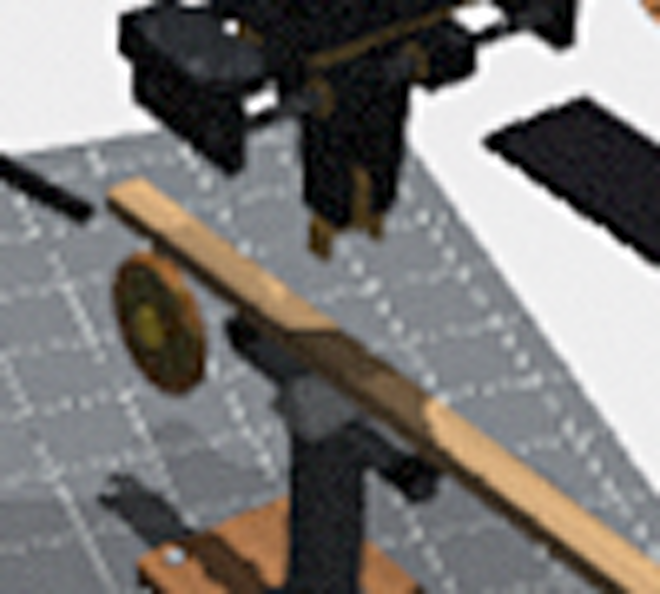

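The hanger hangs over the bar above the knife edge (edge at crop px (315,395)), its legs at px (320,240) and (370,220) either side of the bar line. It is aligned within about 1 mm, so I'll lower it.

apply_moves(plan=[[[-0.4,0,-20,0,0,0,0],[0,0,-17,0,0,0,0],[0,0,-10,0,0,0,0],[0,0,-6,0,0,0,0],[0,0,0,0,0,0,0]]])

```text
time: 16.8
tcp_pos: [0.5783, 0.0428, 0.1831]
tool_rot: [[-0.283, 0.959, -0.0], [0.959, 0.283, 0.0], [0.0, -0.0, -1.0]]
wrist_force: [-0.3, 0.4, -0.6]
opening: 0.0075
grip_force: 30.0
```

```bash
python3 - <<'E'
from h import *
from m import barfit
for i in range(4): c=camera("side");s=get_state();print(np.round(s["tcp_pos"],4),np.round(s["wrist_force"],1))
Q,d,sl=barfit(c,.125);print(len(Q),d,sl)
E
```

```text
[0.5784 0.0428 0.1834] [ 0.1 -0.6 -0.1]
[0.5785 0.0428 0.1836] [ 0.3 -0.3 -0.4]
[0.5785 0.0429 0.1836] [ 0.9  0.1 -0.2]
[0.5785 0.0429 0.1836] [-0.4 -0.6  0.4]
742 [-0.28924621  0.95725474] -0.02769660320372547
```

apply_moves(plan=[[[0,0,-2.5,0,0,0,0],[0,0,-2,0,0,0,0],[0,0,-2,0,0,0,0],[0,0,-1,0,0,0,0],[0,0,0,0,0,0,0]]])

```text
time: 17.62
tcp_pos: [0.5783, 0.0429, 0.1755]
tool_rot: [[-0.283, 0.959, -0.0], [0.959, 0.283, 0.0], [0.0, -0.0, -1.0]]
wrist_force: [0.0, -0.4, -1.5]
opening: 0.0077
grip_force: 30.0
```

```bash
python3 - <<'E'
from h import *
from m import barfit
F=[]
for i in range(6): c=camera("side");s=get_state();F.append(s["wrist_force"])
print(np.round(s["tcp_pos"],4),np.mean(F,0).round(2))
Q,d,sl=barfit(c,.125);print(len(Q),d,sl)
E
```

```text
[0.5783 0.0429 0.1756] [ 0.1  -0.14 -0.2 ]
663 [-0.28408455  0.95879923] -0.021658418569634377
```

apply_moves(plan=[[[0,0,-0.5,0,0,0,0],[0,0,-0.4,0,0,0,0],[0,0,0,0,0,0,0],[0,0,0,0,0,0,0]]])

```text
time: 18.42
tcp_pos: [0.5783, 0.0429, 0.1746]
tool_rot: [[-0.283, 0.959, -0.0], [0.959, 0.283, 0.0], [0.0, -0.0, -1.0]]
wrist_force: [-0.5, -0.3, -0.2]
opening: 0.0073
grip_force: 30.0
```

```bash
python3 - <<'E'
from h import *
from m import barfit
F=[]
for i in range(8): c=camera("side");s=get_state();F.append(s["wrist_force"])
print(np.round(s["tcp_pos"],4),np.mean(F,0).round(2))
Q,d,sl=barfit(c,.125);print(len(Q),d,sl)
E
```

```text
[0.5783 0.0429 0.1746] [-0.19  0.07 -0.23]
661 [-0.28355479  0.95895604] 0.010770756011476677
```

Contact: the bridge has leveled the bar and the force is still about zero. I'll release.

apply_moves(plan=[[[0,0,0,0,0,0,0.12],[0,0,0,0,0,0,0.2],[0,0,0,0,0,0,0.3],[0,0,0,0,0,0,0.4],[0,0,0,0,0,0,0.4]]])

```text
time: 19.45
tcp_pos: [0.5783, 0.0429, 0.1747]
tool_rot: [[-0.283, 0.959, 0.0], [0.959, 0.283, -0.0], [-0.0, 0.0, -1.0]]
wrist_force: [-0.6, 0.2, 0.7]
opening: 0.0352
grip_force: 0.0
```

apply_moves(plan=[[[0,0,3,0,0,0,0.4],[0,0,20,0,0,0,0.4],[0,0,40,0,0,0,0.4],[0,0,50,0,0,0,0.4],[-30,0,30,0,0,0,0.4]]])

```text
time: 20.08
tcp_pos: [0.5488, 0.0427, 0.3197]
tool_rot: [[-0.283, 0.959, 0.003], [0.959, 0.283, -0.0], [-0.001, 0.002, -1.0]]
wrist_force: [-0.6, 1.1, -0.5]
opening: 0.0354
grip_force: 0.0
```

apply_moves(plan=[[[-50,0,0,0,0,0,0.4],[-50,0,0,0,0,0,0.4],[-50,0,0,0,0,0,0.4],[-50,0,0,0,0,0,0.4],[0,0,0,0,0,0,0.4]]])

```text
time: 20.7
tcp_pos: [0.3464, 0.0431, 0.3185]
tool_rot: [[-0.283, 0.959, 0.002], [0.959, 0.283, -0.001], [-0.001, 0.002, -1.0]]
wrist_force: [0.6, -0.2, 0.0]
opening: 0.0351
grip_force: 0.0
```

```bash
python3 - <<'E'
from h import *
from m import barfit
for i in range(40):
    c=camera("top" if i>=36 else "side")
    if i%8==0 or i>36:
        Q,d,sl=barfit(c,.125);print(i,len(Q),d.round(3),sl.round(4))
s=camera("side");t=camera("top");out=[]
for c in(s,t):
    P=cloud(c);hsv=cv2.cvtColor(c["frame"],cv2.COLOR_RGB2HSV)
    g=(P[...,2]>.175)&(P[...,2]<.215)&(np.linalg.norm(P[...,:2]-[.578,.043],axis=2)<.04)&(hsv[...,1]>60);H=P[g]
    e=np.array([.578,.0446]);d=np.array([-.28,.96]);n=np.array([.96,.28])
    if len(H): print("hanger",len(H),H.mean(0).round(4),H.max(0).round(4),"along",((H[:,:2]-e)@d*1000).min().round(1),((H[:,:2]-e)@d*1000).max().round(1))
    u,v=map(int,proj(c,[.578,.043,.17]));out.append(cv2.resize(c["frame"][v-40:v+40,u-40:u+40],(400,400),interpolation=cv2.INTER_CUBIC))
cv2.imwrite("pics/f.png",np.hstack(out)[:,:,::-1]);print(get_state()["time"])
E
```

```text
0 856 [-0.28  0.96] -0.0167
8 849 [-0.279  0.96 ] -0.0159
16 849 [-0.28  0.96] -0.0172
24 838 [-0.279  0.96 ] -0.0173
32 850 [-0.28  0.96] -0.0165
37 1195 [-0.283  0.959] -0.0216
38 1193 [-0.282  0.959] -0.0215
39 1181 [-0.283  0.959] -0.0211
hanger 37 [0.5788 0.0406 0.1867] [0.5844 0.0525 0.1982] along -16.3 8.0
hanger 34 [0.5762 0.046  0.1922] [0.5821 0.0547 0.1992] along -7.8 10.8
22.8
```

View pics/f.png

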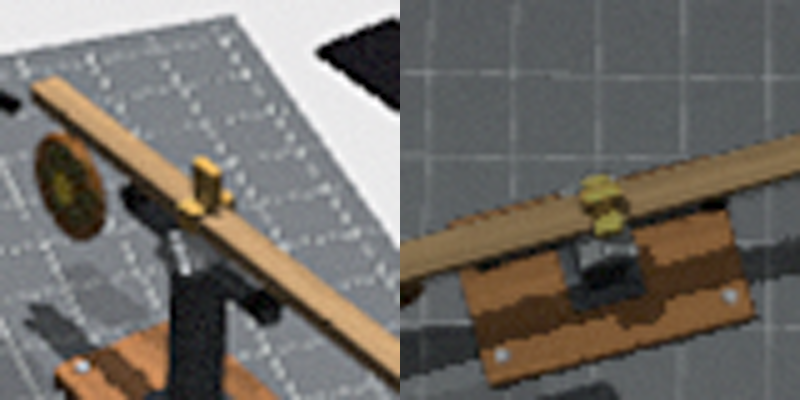

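The hanger sits astride the bar right over the knife edge (left crop px (205,190), right crop px (603,205)). The bar is at rest, about 0.02 rad off level, and the hand is away.

```bash
python3 -c "
from rig import close_job
print(close_job())"
```

```text
the job is handed in; nothing more can be done
None
```

The job is handed in: the bar balances by itself on the left-hand stand, about 0.02 rad off level, with the hanger released astride it within roughly 2 mm of the edge by camera. I handed it in at about 23 s, with no verdict returned.

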